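# Put the setting gauge under the arm of the bench press

## Task

Check the gap of the little green bench press: draw the yellow-handled gauge out of its blue holder by the blade, lay it down flat on the table, and take it again by the handle. Slide its blade into the press's slot, straight, until the mouth of the slot stands within the red band across the blade, then swing the press arm over and down so that its foot rests on the blade, and leave everything like that. Do not disturb the stamp or the two small loose parcels nearby.

Things in the scene. Friction and masses are not known exactly. Their poses are not given: they have to be found in the camera images.
- gauge: Flat gauge, 140 mm long, 90 g, underside flat. Yellow handle 80x26x18 high (x -40 to 40), then a steel blade 60 long, 30 wide, 6 thick (x 40 to 100; last 6 mm 22 wide), red band at x 55 to 65. Origin: middle of the handle's underside; x along the blade, z up. At the start the handle is inside the holder, underside 25 mm above the table; only the blade sticks out.
- gauge_band (a point): Middle of the red band (10 mm wide) across the gauge's blade, at the blade's underside, 40 mm behind the blade's tip; axes as gauge.
- holder: Fixed blue holder, 90 long x 56 wide x 52 high: a level pocket for the gauge's handle, 33 wide x 22 high inside, 84 deep, floor 25 mm above the table, open only at the front. Origin: on the table under the middle of the open front; x points out of the pocket, the way the gauge is drawn out.
- press: Fixed green press, 105x90 mm, bed top at z 30. A slot 35 wide runs along x on the bed from the mouth (flared to 45), 10 high under a bridge (x 0 to 17, top at z 48), open on top behind it. A steel rail 16 wide, top also at z 30, reaches out to x -85: the gauge's handle rests on it, fingers pass beside it. Origin: on the table under the mouth's middle; x into the slot, z up.
- press_mouth (a point): Middle of the slot's mouth, on the slot's floor (30 mm above the table); axes as press.
- press_arm (a joint): Dark hinged arm, 95 mm, with a black knob. Axis along the press's y through x 90, z 56 mm (press frame). 0 rad = level towards the mouth, foot (28 mm inside the mouth) on a 6 mm blade in the slot; -0.1 = foot on the empty bed; 1.57 upright; 2.05 = open, leaning back on its stop. Stays open; falls softly shut by its weight (120 g) once well past upright.
- press_knob (a point): Middle of the end face of the black knob (18 mm diameter, 13 high) on the arm; with the arm level the knob stands upright, this point 5 mm inside the mouth, 78 mm above the table. At joint value q it is at x = 90 - 85 cos q + 22 sin q, z = 56 + 85 sin q + 22 cos q (mm, press frame).
- parcel_s0: Light brown cardboard parcel, 75x112x47 high; bystander, right of the press. Origin under its middle.
- stamp_self: Red and black self-inking stamp, 40x71x78 high; bystander. Origin under its middle.
- parcel_s2: Small brown cardboard parcel, 55x76x30 high; bystander, left of the work. Origin under its middle.
Things that resemble listed ones, but are neither listed nor needed, are in the scene too. There is more than one size of the press; the one meant has the size given above.

How it is judged:
By the outcome, as a careful person would: the job done as asked, in the order asked, and still so for the second after the job is handed in, with the robot touching nothing.
It also fails if it takes over 69 s, if anything falls off the work surface, if the arm or the gripper's body presses on something with over 40 N, if the wrist force passes 120 N, or if a joint passes its speed limit or range.

## Robot

A 7-joint arm with a two-finger parallel gripper is mounted at the origin on the work surface; the furniture and walls round the work are solid. World frame = base frame: x ahead of the robot, y to its left, z up, the work surface at z = 0. Lengths are in mm, angles in rad, forces in N, time in s.
With the tool pointing down it reaches from about 425 to 875 mm from the base axis. Payload 9.9 kg.
Tool frame: the origin (TCP) lies at the very end of the fingers, on their centre line; the grasp point (between the pads) lies 19 mm behind it (ctrl.grasp_offset is the distance from the TCP to the grasp point, in mm); z points along the fingers, y is the line along which they close (so a half turn about z gives the same grasp; the last joint's range is limited). The gripper opens to 85 mm and grips with 20 to 120 N. Pads are 22 mm wide; open, the fingers measure 114 mm over their backs; the gripper's body (76 mm by 85 mm) begins 54 mm behind the grasp point. The pads swing forward as they close: fully open they stand 13 mm farther back than shut.
Start: joints at [-0.084, 0.576, 0.025, 1.437, -0.015, 1.129, -0.057], TCP at [675.003, 0.006, 231.289] pointing down, gripper open.
Joint ranges: [-2.76, 2.76], [-0.34, 2.15], [-1.52, 1.57], [0.19, 2.46], [-1.09, 4.23], [0.17, 1.99], [-2.82, 2.82]. Speed limits (rad/s): [2.22, 2.22, 3.01, 3.01, 3.14, 3.14, 3.14].

## Interface

Orientations are given as a unit quaternion [x, y, z, w].
In Python, from bench import ctrl gives the robot as it stands. Calls block until the motion is done:
- ctrl.move_to(position, orientation): joint-space move of the TCP to a pose.
- ctrl.move_straight(position, velocity=150, orientation=None, until_force=None): straight line of the TCP; orientation=None keeps the orientation; velocity is the mean speed in mm/s. With until_force (N) it stops when the force on the tool has changed by that much, and returns True; else False.
- ctrl.movej(angles): joint-space move.
- ctrl.set_gripper(opening, f_grip=None): finger opening in mm; f_grip is the grip in N (None keeps the last); returns when the fingers have stopped.
- ctrl.hold(seconds).
- ctrl.inverse_kinematics(position, orientation): joint angles nearest the present ones, or None.
- ctrl.read_state(): the state.
- ctrl.get_image(name): name is "scene" or "side" or "wrist"; returns a dict with "color" (480x640x3 uint8, blue, green, red), "intrinsics" (3x3 intrinsics, pixels), "extrinsics" (4x4, takes a point from camera to world coordinates). Camera axes: x right, y down, z forward; pixel columns grow to the right and rows downward; lengths in mm; the calibration is good to about 2 mm. A picture is of the moment at which its call begins. There is no depth.
A pose or a line that the arm cannot do raises ctrl.IKError and nothing moves.
- ctrl.job_done(): hands the job in; it is judged then, once.
The state is a dict: "clock": time; "joint_positions": joint angles; "dq": joint speeds; "joint_torque": joint torques, N m; "ee_pos": TCP position; "ee_rot": TCP orientation; "force": force on the tool from outside, world axes, zero at the start; "moment": the same for the moment, N m; "finger_gap": finger opening in mm; "gripper_force": force on a finger pad.
Only numpy, scipy, OpenCV 4.12 (cv2) and the standard library are available. Lean on these libraries where they do the work, as an engineer would, in place of code of your own. Each camera call takes 0.05 s, during which the arm holds its last target. There are 200 camera calls.

## Working session

There is one attempt and no reset: what is moved stays moved. The work goes in short steps, each a Python script; the robot and the scene stay as the last script left them, time stands still between calls to the robot, and variables do not carry over. Pictures are saved under pics/ and viewed, at most 11 in all, crops included, and the job is handed in when it is done.

```bash
ls; mkdir -p pics
python3 - <<'E'
from bench import ctrl
import cv2,numpy as np,pickle
d={}
for n in("scene","side","wrist"):
    r=ctrl.get_image(n);d[n]=r;cv2.imwrite(f"pics/{n}0.png",r["color"])
    print(n,r["intrinsics"].tolist(),np.round(r["extrinsics"],3).tolist())
pickle.dump(d,open("d0.pkl","wb"))
print(ctrl.read_state(),ctrl.grasp_offset)
E
```

```text
pics
scene [[481.55595173875025, 0.0, 317.6552772756561], [0.0, 481.55595173875025, 237.51767235081343], [0.0, 0.0, 1.0]] [[-0.886, -0.314, 0.341, 163.403], [-0.464, 0.618, -0.635, 592.064], [-0.012, -0.721, -0.693, 857.693], [0.0, 0.0, 0.0, 1.0]]
side [[624.9329885103347, 0.0, 321.4859941063147], [0.0, 624.9329885103347, 238.92774746062733], [0.0, 0.0, 1.0]] [[0.341, 0.565, -0.751, 1678.475], [0.94, -0.219, 0.262, -499.685], [-0.016, -0.795, -0.606, 1035.221], [0.0, 0.0, 0.0, 1.0]]
wrist [[363.52228958704563, 0.0, 320.12283342523176], [0.0, 363.52228958704563, 247.99934132130062], [0.0, 0.0, 1.0]] [[1.0, 0.001, -0.003, 675.661], [-0.0, -0.959, -0.284, 73.924], [-0.003, 0.284, -0.959, 373.326], [0.0, 0.0, 0.0, 1.0]]
{'clock': 0.15, 'joint_positions': array([-0.08380142,  0.57632764,  0.02485173,  1.43768404, -0.01499279,
        1.12901808, -0.05652438]), 'dq': array([ 2.81382203e-04, -3.13684703e-03,  9.08056174e-05, -1.47683622e-03,
        1.14571612e-04,  1.47727676e-03, -1.55209153e-03]), 'joint_torque': array([ 3.53695883e-03, -7.66262698e+01,  2.25340560e+00, -2.86181796e+01,
        1.58117601e-02,  9.86463390e-03, -3.06662548e-05]), 'ee_pos': array([6.74665562e+02, 8.54463915e-03, 2.30659330e+02]), 'ee_rot': array([ 7.07102803e-01,  7.07110482e-01, -4.66033275e-04, -4.18333912e-04]), 'force': array([-0.18817118, -0.37549669,  0.36530618]), 'moment': array([-0.02554619,  0.00711424, -0.00554686]), 'gripper_force': 0.0, 'finger_gap': 85.30895409621313} 18.700000000000003
```

View pics/scene0.png

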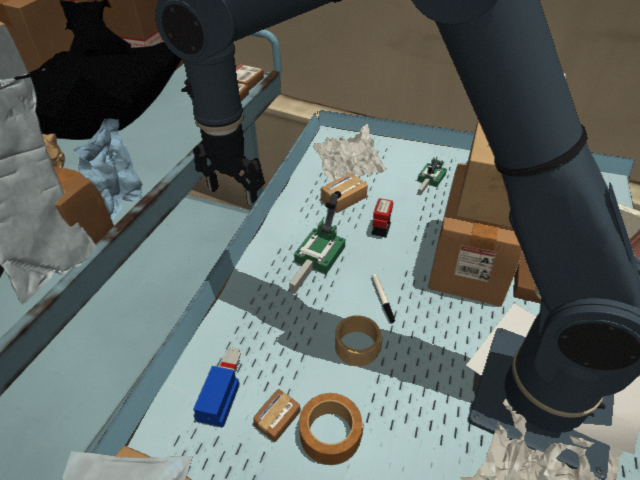

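View pics/side0.png

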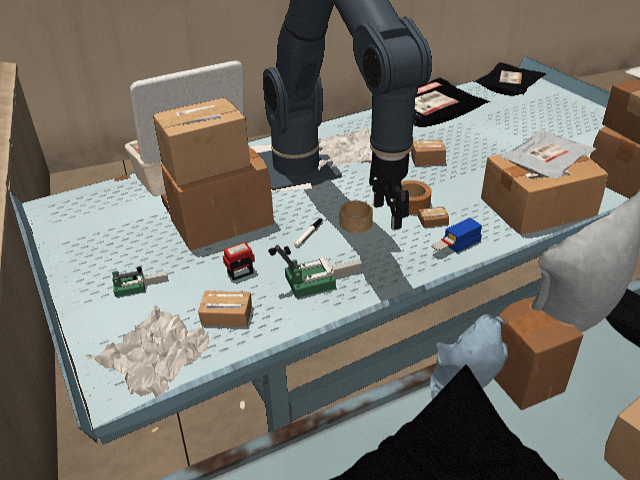

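The scene view shows the blue holder with its blade at about (215,395), blade tip (232,352). The candidate presses are the larger green one at (320,250), rail toward (293,285), and a smaller green one at (432,175). The side view shows the same two at (310,275) and (128,283). I'll size them by ray casting and confirm in a crop.

```bash
cat > h.py <<'E'
import cv2,numpy as np
from scipy.spatial.transform import Rotation as R
def ray(im,p):
    K=np.array(im["intrinsics"]);T=np.array(im["extrinsics"])
    d=T[:3,:3]@np.linalg.solve(K,[p[0],p[1],1.]);return T[:3,3],d
def plane(im,p,z):
    o,d=ray(im,p);return o+d*(z-o[2])/d[2]
def proj(im,P):
    K=np.array(im["intrinsics"]);T=np.array(im["extrinsics"])
    c=T[:3,:3].T@(np.array(P,float)-T[:3,3]);q=K@c;return q[:2]/q[2]
def mask(im,lo,hi):
    return cv2.inRange(cv2.cvtColor(im["color"],cv2.COLOR_BGR2HSV),np.array(lo),np.array(hi))
def comps(m,amin):
    m=cv2.morphologyEx(m,cv2.MORPH_CLOSE,np.ones((3,3)))
    n,l,s,c=cv2.connectedComponentsWithStats(m)
    return [((l==i).astype(np.uint8)*255,s[i],c[i]) for i in range(1,n) if s[i][4]>=amin]
GREEN=((50,90,25),(85,255,255));BLUE=((110,150,40),(130,255,255))
def down(yaw): # tool z down, closing (y) axis at world angle yaw
    y=np.array([np.cos(yaw),np.sin(yaw),0]);z=np.array([0,0,-1.]);x=np.cross(y,z)
    return R.from_matrix(np.c_[x,y,z]).as_quat()
E
python3 - <<'E'
from h import *
import pickle
d=pickle.load(open("d0.pkl","rb"))
for n in("scene","side"):
    for nm,c,z in(("green",GREEN,30),("blue",BLUE,52)):
        for m,s,ce in comps(mask(d[n],*c),60):
            pts=np.array([plane(d[n],q[0],z)[:2] for q in cv2.findContours(m,0,2)[0][0]],np.float32)
            print(n,nm,s,plane(d[n],ce,z).round(),[np.round(v) for v in cv2.minAreaRect(pts)])
a=cv2.resize(d["scene"]["color"][180:300,270:450],(0,0),fx=3,fy=3,interpolation=2)
b=cv2.resize(d["side"]["color"][225:305,240:500],(540,166),interpolation=2)
c=cv2.resize(d["side"]["color"][240:305,90:220],(540,0) if 0 else (540,270)[:2],interpolation=2) if 0 else None
cv2.imwrite("pics/crop1.png",np.vstack([a,b]))
cv2.imwrite("pics/w.png",d["wrist"]["color"])
E
```

```text
scene green [418 161  28  25 186] [ 392. -541.   30.] [array([ 400., -560.]), array([121.,  60.]), np.float64(86.0)]
scene green [295 221  50  53 919] [ 542. -136.   30.] [array([ 548., -147.]), array([156.,  96.]), np.float64(90.0)]
scene blue [ 194  366   45   61 1775] [532. 303.  52.] [array([533., 300.]), array([ 62., 107.]), np.float64(15.0)]
side green [285 266  51  32 861] [ 580. -155.   30.] [array([ 566., -145.]), array([109., 116.]), np.float64(90.0)]
side green [113 277  32  20 363] [ 441. -574.   30.] [array([ 432., -567.]), array([72., 74.]), np.float64(87.0)]
side blue [445 218  37  34 743] [573. 281.  52.] [array([572., 277.]), array([ 88., 134.]), np.float64(15.0)]
```

View pics/crop1.png

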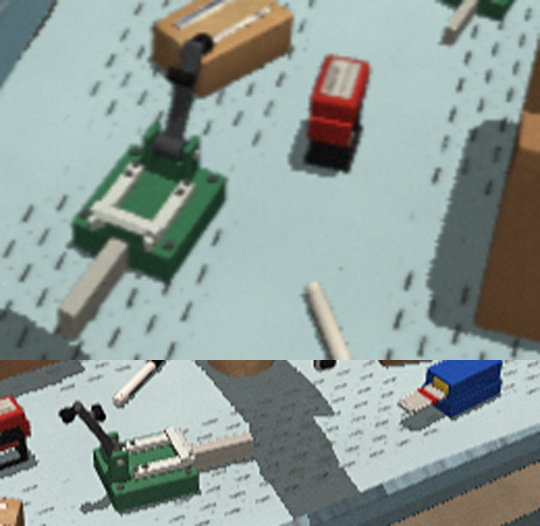

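The large press measures about 100 mm wide, against about 60-70 mm for the small far one. The press meant is therefore the larger, at scene (320,250), with its rail pointing to +y and its arm open. The blade stands out of the holder toward -y. Next I take wrist views over both.

Run:
```python
from bench import ctrl
from h import *
import pickle
d={}
for k,(x,y) in dict(p=(560,-120),h=(555,190)).items():
    ctrl.move_to([x,y,230],down(0)); ctrl.hold(0.3)
    d[k]=ctrl.get_image("wrist"); print(k,ctrl.read_state()["ee_pos"].round(1),ctrl.read_state()["clock"])
pickle.dump(d,open("d1.pkl","wb"))
cv2.imwrite("pics/w1.png",cv2.resize(np.hstack([d["p"]["color"][:,100:540],d["h"]["color"][:,100:540]]),(0,0),fx=.9,fy=.9))
```

```text
p [ 560.4 -119.4  229.7] 1.2
h [555.2 189.3 230.1] 2.7333
```

View pics/w1.png

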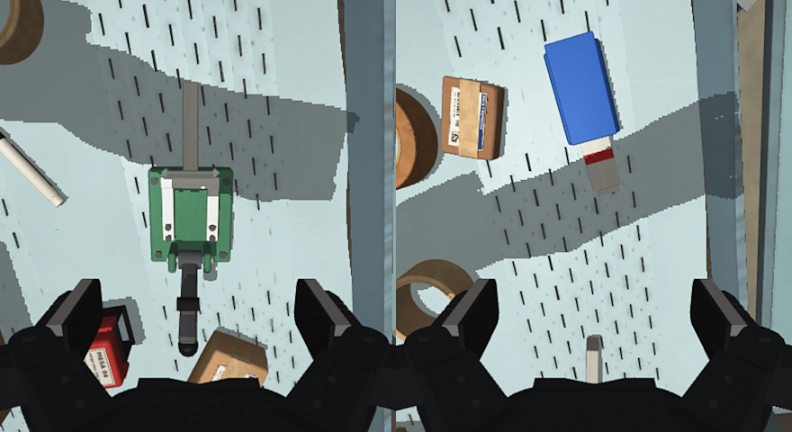

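The press (left) has its mouth at about (190,172), rail from (190,82) to (190,170), and arm at (188,290). The holder top (right) is at about (580,88), with the red band at (600,156) and blade tip at (606,190). I extract edges next.

Run:
```python
from h import *
import pickle
d=pickle.load(open("d1.pkl","rb"))
H=d["h"];P=d["p"]
def rect(im,m,z):
    c=max(cv2.findContours(m,0,2)[0],key=cv2.contourArea)
    pts=np.array([plane(im,q[0],z)[:2] for q in c],np.float32);r=cv2.minAreaRect(pts);return r
for m,s,c in comps(mask(H,*BLUE),500): r=rect(H,m,52);print("blue",r,cv2.boxPoints(r).round(1).tolist(),s)
m=mask(H,(0,120,60),(6,255,255))|mask(H,(174,120,60),(180,255,255))
for mm,s,c in comps(m,60):
    r=rect(H,mm,31);print("red",s,c,plane(H,c,31).round(1),r,cv2.boxPoints(r).round(1).tolist())
for mm,s,c in comps(mask(P,*GREEN),800): r=rect(P,mm,30);print("green",s,r,cv2.boxPoints(r).round(1).tolist())
hs=lambda I:cv2.cvtColor(I["color"],cv2.COLOR_BGR2HSV)
def X(px,i):return int(px/.9+100-(440 if i else 0)),0
h=hs(H);print("blade row 198",[tuple(map(int,h[198,c])) for c in range(310,352,2)])
print("blade row165",[tuple(map(int,h[165,c])) for c in range(300,345,3)])
h=hs(P)
for rr in(110,150,170,190,195,205): print("rail row",rr,[tuple(map(int,h[rr,c])) for c in range(284,342,3)])
print("col 311",[(r,)+tuple(map(int,h[r,311])) for r in range(84,212,3)])
for b in([540,-90,30],[560,-90,30],[550,-10,30]):print(proj(P,b))
```

```text
blue ((558.136474609375, 307.50146484375), (22.75638198852539, 72.54708862304688), 21.074447631835938) [[534.5, 337.29998779296875], [560.5999755859375, 269.6000061035156], [581.7999877929688, 277.70001220703125], [555.7000122070312, 345.3999938964844]] [293  35  51  92 567]
red [309 165  33  18 333] [325.00900901 173.5045045 ] [560.2 233.4  31. ] ((559.9732666015625, 233.3750762939453), (29.59914207458496, 9.417264938354492), 14.982283592224121) [[544.5, 234.10000610351562], [546.9000244140625, 225.0], [575.5, 232.6999969482422], [573.0999755859375, 241.6999969482422]]
green [ 265  185   94  118 5911] ((552.1167602539062, -145.16851806640625), (119.24809265136719, 88.19319915771484), 89.77095794677734) [[507.79998779296875, -204.60000610351562], [596.0, -205.0], [596.5, -85.69999694824219], [508.29998779296875, -85.4000015258789]]
blade row 198 [(90, 22, 126), (90, 23, 124), (93, 26, 116), (18, 27, 115), (21, 22, 116), (22, 24, 117), (21, 22, 117), (23, 20, 115), (20, 20, 115), (23, 19, 119), (24, 21, 119), (21, 22, 116), (21, 22, 116), (23, 20, 113), (21, 22, 116), (21, 22, 114), (
[... 2423 characters left out ...]
20, 20, 20, 117), (123, 20, 20, 117), (126, 23, 18, 116), (129, 20, 20, 116), (132, 20, 19, 118), (135, 20, 20, 116), (138, 20, 20, 116), (141, 23, 20, 116), (144, 23, 20, 116), (147, 21, 22, 115), (150, 21, 22, 116), (153, 20, 20, 116), (156, 21, 22, 116), (159, 20, 20, 116), (162, 26, 18, 114), (165, 23, 20, 115), (168, 21, 22, 116), (171, 21, 22, 115), (174, 21, 22, 115), (177, 20, 20, 115), (180, 22, 24, 116), (183, 21, 22, 114), (186, 23, 20, 114), (189, 47, 26, 87), (192, 30, 15, 121), (195, 30, 14, 108), (198, 35, 12, 127), (201, 30, 13, 135), (204, 26, 14, 132), (207, 30, 11, 134), (210, 71, 125, 63)]
[298.10060925 189.98055031]
[319.41191439 190.0076125 ]
[308.03712564  98.28399597]
```

Run:
```python
from h import *
import pickle
d=pickle.load(open("d1.pkl","rb"))
H=d["h"];P=d["p"]
m=mask(P,(10,12,100),(30,40,130));m[:,:295]=0;m[:,330:]=0;m[:84]=0;m[186:]=0
L=[];
for r in range(95,184,4):
    c=np.nonzero(m[r])[0];L.append([plane(P,(c.min()-.5,r),30)[:2],plane(P,(c.max()+.5,r),30)[:2]])
L=np.array(L);w=(L[:,1]-L[:,0])[:,0];mid=L.mean(1);f=np.polyfit(mid[:,1],mid[:,0],1)
print("rail w",w.mean(),w.std(),"x at mouth",np.polyval(f,-89),"at end",np.polyval(f,-4),"slope",f[0], "end y",plane(P,(311,90),30)[1])
print("bridge y edges z48",[plane(P,(311,r),48)[1].round(1) for r in(188,191,193,208.5)])
for c in((310,188),):print("front top z30",plane(P,c,30))
m=mask(H,(10,10,100),(35,40,255));m[:150]=0;m[220:]=0;m[:,:290]=0;m[:,365:]=0
red=mask(H,(0,90,60),(8,255,255))|mask(H,(172,90,60),(180,255,255))
mm=comps(m|red,150)
for k,s,c in mm:
    cs=cv2.findContours(k,0,2)[0][0];pts=np.array([plane(H,q[0],31)[:2] for q in cs],np.float32);r=cv2.minAreaRect(pts);print(s,r,cv2.boxPoints(r).round(1).tolist())
    E=[]
    for row in range(172,206,2):
        q=np.nonzero(k[row])[0];
        if len(q):E.append(np.r_[plane(H,(q.min()-.5,row),31)[:2],plane(H,(q.max()+.5,row),31)[:2]])
    E=np.array(E);print("slopes dx/dy",np.polyfit(E[:,1],E[:,0],1),np.polyfit(E[:,3],E[:,2],1))
for m,s,c in comps(mask(H,(105,120,40),(130,255,255)),200):
    cs=cv2.findContours(m,0,2)[0][0];r=cv2.minAreaRect(np.array([plane(H,q[0],52)[:2] for q in cs],np.float32));print("blue",r,cv2.boxPoints(r).round(1).tolist())
```

```text
rail w 13.736112844845513 0.2573425430778611 x at mouth 551.9603412329152 at end 552.9535284106984 slope 0.011684555032742079 end y -3.2932423423423742
bridge y edges z48 [np.float64(-85.9), np.float64(-88.5), np.float64(-90.3), np.float64(-104.3)]
front top z30 [551.18051009 -88.13784716  30.        ]
[ 305  151   44   66 1886] ((562.8139038085938, 222.63624572753906), (30.13040542602539, 56.73930740356445), 15.05360221862793) [[540.9000244140625, 246.10000610351562], [555.5999755859375, 191.3000030517578], [584.7000122070312, 199.1999969482422], [570.0, 253.89999389648438]]
slopes dx/dy [-3.02211976e-01  6.14897608e+02] [-2.49066926e-01  6.33601243e+02]
blue ((544.4920043945312, 294.2590637207031), (50.61407470703125, 89.18487548828125), 14.776200294494629) [[508.6000061035156, 330.8999938964844], [531.4000244140625, 244.6999969482422], [580.2999877929688, 257.6000061035156], [557.5999755859375, 343.79998779296875]]
```

Geometry checks out:
- **Press:** mouth at (552, -88.3), x axis along -y. Rail end at -3.3 agrees with mouth + 85.
- **Gauge:** band at (560, 233.4), measured 30x9.5. Blade heading is 15° off -y, and the holder measures 50x89.

The blade must be held with the fingertips only, because it later lies at z 0-6. So I first touch the table to learn the true fingertip height at this opening, then grip.

```bash
cat >> h.py <<'E'
A=np.radians(15.0);u=np.array([np.sin(A),-np.cos(A),0]);band=np.array([560,233.4,0])
def st(c,t=""):
    s=c.read_state();print(t,"t",round(s["clock"],2),"ee",s["ee_pos"].round(1),"F",s["force"].round(1),"gap",round(s["finger_gap"],1),"gf",round(s["gripper_force"],1))
E
python3 - <<'E'
from bench import ctrl
from h import *
ctrl.set_gripper(32,60)
ctrl.move_to([590,150,25],down(A))
print(ctrl.move_straight([590,150,-8],25,until_force=4));st(ctrl,"touch")
z0=ctrl.read_state()["ee_pos"][2]
ctrl.move_straight([590,150,60],200)
ctrl.set_gripper(56)
g=band+u*12
ctrl.move_to([g[0],g[1],70],down(A))
zt=z0+25.0
ctrl.move_straight([g[0],g[1],zt],80);st(ctrl,"at blade")
ctrl.set_gripper(20,60);st(ctrl,"grip")
r=ctrl.get_image("wrist");cv2.imwrite("pics/g.png",r["color"])
print("z0",z0)
E
```

```text
True
touch t 5.1 ee [ 5.899e+02  1.499e+02 -5.000e-01] F [-1.2  0.2  8.2] gap 32.1 gf 4.1
at blade t 7.04 ee [563.2 221.7  24.5] F [ 0.4 -0.8 -0.7] gap 55.9 gf 0.0
grip t 7.4 ee [563.5 222.   25.1] F [ 0.3 -0.1  3.2] gap 27.8 gf 59.8
z0 -0.4682905036123529
```

View pics/g.png

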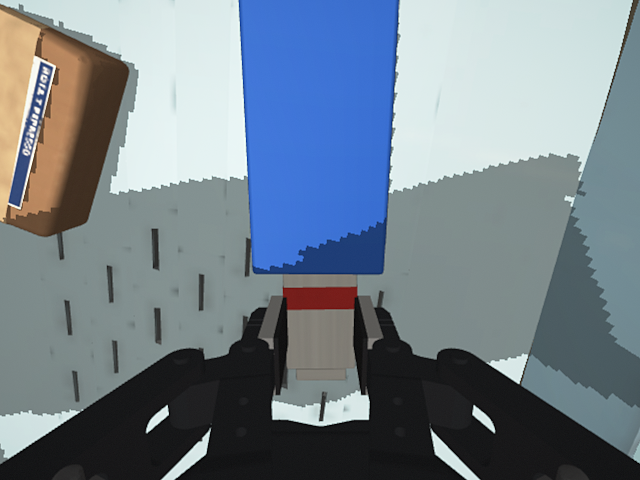

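The blade is gripped: the band at (320,297) sits between the pads and the holder front at row 273, well aligned. I draw it out and lay it down in line with the press.

Run:
```python
from bench import ctrl
from h import *
p=ctrl.read_state()["ee_pos"].copy()
ctrl.move_straight([p[0],p[1],25.6],20)
q=p+u*110;q[2]=25.6
ctrl.move_straight(q,70);st(ctrl,"out")
q[2]=50;ctrl.move_straight(q,120)
ctrl.move_straight([552,78,50],120,orientation=down(0));ctrl.hold(.2);st(ctrl,"above")
r=ctrl.get_image("wrist");cv2.imwrite("pics/o.png",r["color"])
ctrl.move_straight([552,78,6],80)
print(ctrl.move_straight([552,78,-2],15,until_force=5));ctrl.hold(.2);st(ctrl,"down")
r2=ctrl.get_image("wrist");s=ctrl.get_image("side")
cv2.imwrite("pics/o2.png",np.hstack([cv2.resize(r["color"],(400,300)),cv2.resize(s["color"][180:300,340:500],(400,300))]))
```

```text
out t 9.43 ee [591.8 116.3  25.6] F [ 0.5 -0.7 -0.8] gap 27.6 gf 59.3
above t 10.58 ee [552.6  78.7  49.9] F [-0.4  0.1 -1.5] gap 27.6 gf 59.3
True
down t 11.97 ee [5.523e+02 7.810e+01 5.000e-01] F [-1.  -0.4  6.5] gap 27.8 gf 60.1
```

View pics/o2.png

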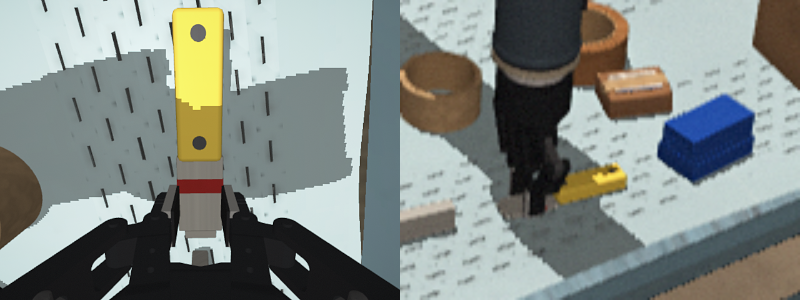

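The gauge is out and down on the table: handle at left (200,85), band at (200,186), in line with the tool. I release, measure the yellow handle, and take it by the handle.

```bash
cat >> h.py <<'E'
def yellow(im,z=18):
    k,s,c=max(comps(mask(im,(20,110,60),(34,255,255)),200),key=lambda t:t[1][4])
    cs=max(cv2.findContours(k,0,2)[0],key=cv2.contourArea)
    r=cv2.minAreaRect(np.array([plane(im,q[0],z)[:2] for q in cs],np.float32))
    return r,cv2.boxPoints(r).round(1).tolist()
def red(im,z=6):
    m=mask(im,(0,120,60),(6,255,255))|mask(im,(174,120,60),(180,255,255))
    out=[]
    for k,s,c in comps(m,80):
        cs=cv2.findContours(k,0,2)[0][0];r=cv2.minAreaRect(np.array([plane(im,q[0],z)[:2] for q in cs],np.float32));out.append(r)
    return out
E
python3 - <<'E'
from bench import ctrl
from h import *
import pickle
ctrl.set_gripper(50);ctrl.hold(.2);st(ctrl,"rel")
ctrl.move_straight([552,78,60],120)
ctrl.move_to([552,70,170],down(0));ctrl.hold(.3)
r=ctrl.get_image("wrist");pickle.dump(r,open("l.pkl","wb"))
print(yellow(r));print(red(r));st(ctrl)
cv2.imwrite("pics/l.png",r["color"])
E
```

```text
rel t 12.61 ee [ 5.517e+02  7.790e+01 -1.000e-01] F [0.6 0.8 0.3] gap 50.0 gf 0.0
(((551.282470703125, 150.1676025390625), (25.723512649536133, 78.73524475097656), 1.4724997282028198), [[537.4000244140625, 189.1999969482422], [539.4000244140625, 110.5], [565.2000122070312, 111.0999984741211], [563.0999755859375, 189.89999389648438]])
[((552.109130859375, 89.96732330322266), (28.934633255004883, 9.413156509399414), 0.025323033332824707)]
 t 14.12 ee [551.6  70.  169. ] F [ 0.   0.4 -0.4] gap 50.0 gf 0.0
```

The handle measures 79x26 at (551.3,150.2), with the band 60 mm ahead at (552.1,90), as it should be. I grip it, lift, and carry it to just before the mouth.

Run:
```python
from bench import ctrl
from h import *
import pickle
Q=down(np.radians(-.3))
ctrl.move_to([551.5,150.2,60],Q)
ctrl.move_straight([551.5,150.2,3],100);st(ctrl,"at")
ctrl.set_gripper(15,70);ctrl.hold(.1);st(ctrl,"grip")
z=ctrl.read_state()["ee_pos"][2]
ctrl.move_straight([552.2,150.2,z+33],80);ctrl.hold(.2);st(ctrl,"lift")
ctrl.move_straight([552.2,35,z+33],120);ctrl.hold(.3);st(ctrl,"pre")
d={n:ctrl.get_image(n) for n in("scene","side","wrist")};pickle.dump(d,open("pre.pkl","wb"))
print("zgrip",z)
a=cv2.resize(d["scene"]["color"][200:320,240:400],(400,300),interpolation=2)
b=cv2.resize(d["side"]["color"][210:306,270:430],(400,300),interpolation=2)
cv2.imwrite("pics/pre.png",np.hstack([a,b]));cv2.imwrite("pics/prew.png",d["wrist"]["color"])
print([ (np.round(r[0],1),np.round(r[1],1),round(r[2],1)) for r in red(d["wrist"],z+33+3)])
```

```text
at t 15.44 ee [552.  149.9   3.6] F [ 0.7  0.4 -0. ] gap 49.6 gf 0.0
grip t 15.89 ee [552.1 150.3   4. ] F [-0.9  0.   6.4] gap 24.1 gf 69.5
lift t 16.67 ee [551.8 150.1  36.5] F [-0.2  0.6 -1.3] gap 24.1 gf 68.7
pre t 18.07 ee [552.2  35.5  37. ] F [ 0.2  0.2 -0.3] gap 24.5 gf 68.7
zgrip 4.027765835941461
[]
```

View pics/pre.png

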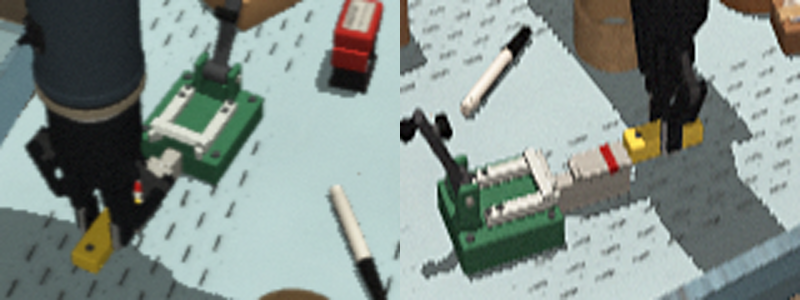

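The gauge is level and in line with the rail. In the side crop the band is at (610,157), the tip at about (555,180) and the mouth at about (548,190). I insert it slowly with a force guard.

Run:
```python
from bench import ctrl
from h import *
import pickle
ctrl.move_straight([552.0,30,36],60)
hit=ctrl.move_straight([551.8,-28.3,36],30,until_force=12);st(ctrl,f"ins {hit}")
ctrl.hold(.2);st(ctrl)
d={n:ctrl.get_image(n) for n in("scene","side","wrist")};pickle.dump(d,open("ins.pkl","wb"))
a=cv2.resize(d["scene"]["color"][200:320,240:400],(400,300),interpolation=2)
b=cv2.resize(d["side"]["color"][220:304,260:372],(400,300),interpolation=2)
cv2.imwrite("pics/ins.png",np.hstack([a,b]))
for r in red(d["side"],37): print(np.round(r[0],1),np.round(r[1],1),round(r[2],1))
```

```text
ins False t 20.57 ee [551.8 -28.1  36. ] F [-0.5  0.1 -0.7] gap 24.1 gf 68.7
 t 20.77 ee [551.8 -28.2  36. ] F [-0.7 -0.2 -0.3] gap 24.4 gf 68.7
[ 428.8 -293.1] [87.9 82.6] 9.1
```

View pics/ins.png

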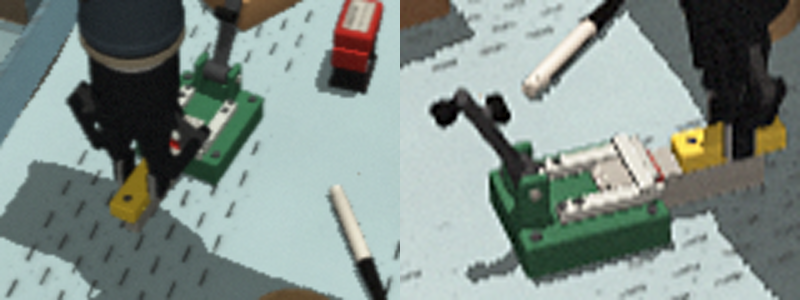

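The blade is in without contact forces. A sliver of the band shows at the mouth, side crop (655,160). I lower it onto the rail, release, and measure the band from above.

Run:
```python
from bench import ctrl
from h import *
import pickle
print(ctrl.move_straight([551.8,-28.3,31],12,until_force=4));st(ctrl,"low")
ctrl.set_gripper(46);ctrl.hold(.2);st(ctrl,"rel")
ctrl.move_straight([551.8,-28.3,110],120)
ctrl.move_to([552,-115,230],down(0));ctrl.hold(.3)
r=ctrl.get_image("wrist");pickle.dump(r,open("ins2.pkl","wb"));st(ctrl)
print(yellow(r,48))
for q in red(r,36): print(np.round(q[0],1),np.round(q[1],1),round(q[2],1), cv2.boxPoints(q).round(1).tolist())
cv2.imwrite("pics/ins2.png",cv2.resize(r["color"][60:300,200:440],(0,0),fx=2.5,fy=2.5,interpolation=2))
```

```text
True
low t 21.22 ee [551.9 -28.3  34. ] F [-0.2  0.9  6.6] gap 24.2 gf 69.5
rel t 21.76 ee [551.4 -28.3  33.4] F [-0.1  0.5 -1.2] gap 45.6 gf 0.0
 t 23.54 ee [ 551.8 -114.3  229.2] F [ 0.2  0.  -0. ] gap 45.8 gf 0.0
(((552.3079833984375, -28.456005096435547), (78.61885070800781, 25.308393478393555), 89.49858093261719), [[539.2999877929688, -67.69999694824219], [564.5999755859375, -67.9000015258789], [565.2999877929688, 10.699999809265137], [540.0, 11.0]])
[552.4 -86.3] [29.6  4.6] 0.1 [[537.7000122070312, -84.0999984741211], [537.7000122070312, -88.69999694824219], [567.2000122070312, -88.5999984741211], [567.2000122070312, -84.0]]
```

View pics/ins2.png

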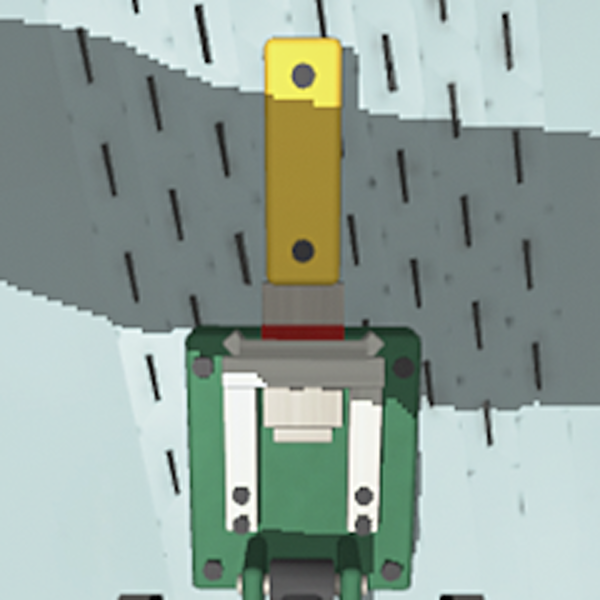

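The blade sits straight and centred, and about half of the band (4.6 mm of 10) stands outside the mouth, so the mouth is within the band. Now I swing the arm over with closed fingers from behind the knob.

Run:
```python
from bench import ctrl
from h import *
ctrl.set_gripper(0,20)
ctrl.move_to([552,-278,230],down(0))
ctrl.move_straight([552,-278,106],150);st(ctrl,"behind")
hit=ctrl.move_straight([552,-200,106],50,until_force=15);st(ctrl,f"up {hit}")
if not hit:
    hit=ctrl.move_straight([552,-146,106],50,until_force=15);st(ctrl,f"over {hit}")
ctrl.hold(.6)
r=ctrl.get_image("side");s=ctrl.get_image("scene")
cv2.imwrite("pics/arm.png",np.hstack([cv2.resize(s["color"][190:310,260:420],(400,300),interpolation=2),cv2.resize(r["color"][220:304,260:372],(400,300),interpolation=2)]))
```

```text
behind t 25.71 ee [ 552.7 -277.9  106.9] F [ 0.3 -0.3  1. ] gap -0.1 gf 0.0
up False t 27.42 ee [ 551.9 -200.3  106. ] F [ 0.2 -0.2 -0.6] gap -0.1 gf 0.0
over False t 28.65 ee [ 551.9 -146.5  106. ] F [-0.7 -0.2  0.3] gap 0.2 gf 0.0
```

View pics/arm.png

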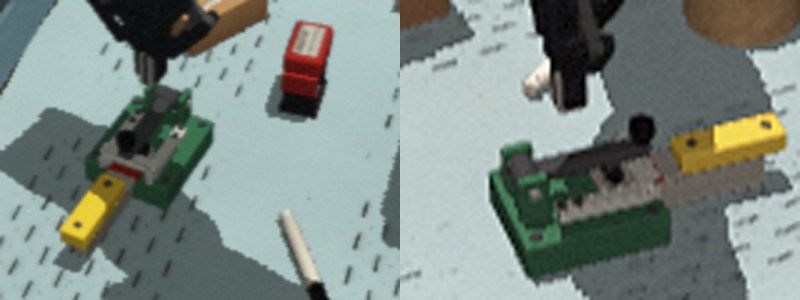

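The arm lies level over the bridge with its foot on the blade, knob at side crop (640,128). The gauge is still in place. I retreat and verify the numbers.

Run:
```python
from bench import ctrl
from h import *
ctrl.move_straight([552,-150,230],150);ctrl.hold(.5)
r=ctrl.get_image("wrist");print(yellow(r,48))
for q in red(r,36): print(np.round(q[0],1),np.round(q[1],1),round(q[2],1))
s=ctrl.get_image("side");print("knob expected px side",proj(s,[552,-93.3,78]).round(1))
g=cv2.cvtColor(s["color"],6);c=proj(s,[552,-93.3,72]).astype(int)
m=(g[c[1]-12:c[1]+13,c[0]-12:c[0]+13]<45).astype(np.uint8)
for k,t,ce in comps(m,15):print("dark",t,ce+c-12)
cv2.imwrite("pics/fin.png",r["color"][60:400,150:500]);st(ctrl)
```

```text
(((551.7969360351562, -28.736934661865234), (25.284879684448242, 79.37474822998047), 0.6429787278175354), [[538.7000122070312, 10.800000190734863], [539.5999755859375, -68.5999984741211], [564.9000244140625, -68.30000305175781], [564.0, 11.100000381469727]])
[552.1 -86.2] [ 3.5 28.7] 90.0
[ 437.5 -278.2] [64.2 29.6] 26.3
knob expected px side [327.  253.6]
dark [  0   9  16  16 138] [323.03623188 260.39130435]
 t 30.93 ee [ 552. -150.  230.] F [-0.1  0.6  0.5] gap -0.3 gf 0.0
```

View pics/fin.png

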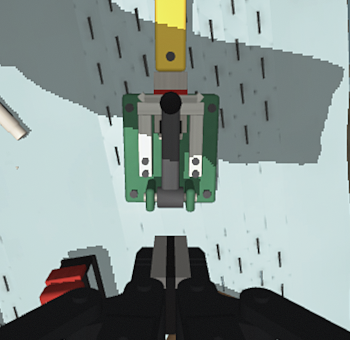

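The final view shows the arm down over the blade with its knob at the mouth (170,103), and the red band showing just outside it at row 93. The gauge has not moved, and the robot is clear.

```bash
python3 -c "
from bench import ctrl
print(ctrl.job_done())"
```

```text
the job is handed in; nothing more can be done
None
```

The job is handed in at about 31 s: the gauge is straight in the slot with the mouth inside the red band, the press arm is down on the blade, and the stamp and parcels were never approached.

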